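# Ready the parts washer: lock the filter ring, free the lid and hold it open

### The arm

A 7-joint arm with a two-finger parallel gripper is mounted at the origin on the work surface. World frame = base frame: x ahead of the robot, y to its left, z up, the work surface at z = 0. Lengths are in m, angles in rad, forces in N, time in s.
With the tool pointing down it reaches from about 0.425 to 0.875 m from the base axis. Payload 9.9 kg.
Tool frame: the origin (TCP) lies where the fingers leave the gripper's body, on its centre line; the fingertips stand 73 mm ahead of it and the grasp point (between the pads) lies 54 mm ahead of it (manip.tcp_to_tips is the distance from the TCP to the fingertips, in m); z points along the fingers, y is the line along which they close (so a half turn about z gives the same grasp; the last joint's range is limited). The gripper opens to 85 mm and grips with 20 to 120 N. Pads are 22 mm wide; open, the fingers measure 114 mm over their backs; the gripper's body (76 mm by 85 mm) begins 54 mm behind the grasp point. The pads swing forward as they close: fully open they stand 13 mm farther back than shut.
Start: joints at [-1.325, 0.576, 0.025, 1.437, -0.015, 1.129, -0.057], TCP at [0.219, 0.639, 0.304] pointing down, gripper open.
Joint ranges: [-2.76, 2.76], [-0.34, 2.15], [-1.52, 1.57], [0.19, 2.46], [-1.09, 4.23], [0.17, 1.99], [-2.82, 2.82]. Speed limits (rad/s): [2.22, 2.22, 3.01, 3.01, 3.14, 3.14, 3.14].

### API

Orientations are given as [roll, pitch, yaw] about the fixed x, y, z axes, in that order (R = Rz(yaw) Ry(pitch) Rx(roll)).
In Python, from cell import sense, cams, ticket, manip gives the robot as it stands. The module is installed in compiled form; this text tells all that it offers.
- The arm moves only by the tool servo_tool, never from a script. Its argument "increments" is a list that holds one entry, the list of rows, each a list of 7 numbers: the closure, from -1 (fully open) to 1 (shut), then the shift along the tool's x, y, z normalised to -1 to 1, where 1 is 0.05 m, then the turn, a rotation vector about the tool's x, y, z normalised to -1 to 1, where 1 is 6 degrees. In form: [[[jaw, tx, ty, tz, rx, ry, rz], ...]]. A call has 1 to 12 rows; each row shifts and turns the commanded pose from where the row before left it, along the tool's axes as they then stand; what a row does not reach is not made up. A row lasts 1/10 s, in which the tool goes at most 50 mm and 8.59 degrees, less where a joint would pass 70% of its speed; a pose out of reach is approached as far as the arm can. A call with a number of a shift or a turn outside -1 to 1 is refused whole. A call with a gripper value outside its range is refused whole. The fingers move at their own pace and stop on an object; "grip_force" is the grip in N (left out, the last holds). Time passes only in rows, so rows that do not move let the fingers close. It gives the time, the measured TCP pose, the force, the opening and the grip force at its end, in the units of the state.
- sense(): the state, without advancing time (a new reading comes with each control period).
- cams.get_image(name): name is "side" or "top"; returns a dict with "pixels" (384x512x3 uint8, red, green, blue), "mtx" (3x3 intrinsics, pixels), "dist" ([k1, k2, p1, p2, k3] as OpenCV has them; the pictures are not rectified), "view" (4x4, takes a point from world to camera coordinates). Camera axes: x right, y down, z forward; pixel columns grow to the right and rows downward; lengths in m; the calibration is good to about 2 mm. A picture is of the moment at which its call begins. There is no depth.
- ticket.hand_in(): hands the job in; it is judged then, once.
Trained networks look in a picture, given as the dict that the camera call returned (one of the last four; its "shot" number tells which), for a name from the list of things; names that differ only in an ending like _2 or _b are one class to them, and where a whole thing is asked for, a point or a joint stands for the part that bears it (a point fixed in the world has none). Each returns a list of dicts, best first, with "conf" (0 to 1); they miss things now and then, are a little off and sometimes report something else, mostly with a low value. They report only what shows in the picture. A call takes as long as a camera call.
- cams.recognise(picture, query): "position" ([column, row] in pixels, amid what is visible of it).
- cams.masks_of(picture, query): "pixels" (384x512 bool, what is visible of it) and "position" ([column, row] in pixels, amid what is visible of it).
- cams.landmark_of(picture, query): "position" ([column, row] in pixels: a listed point, or the origin of a listed thing).
The state is a dict: "time": time; "joints": joint angles; "qvel": joint speeds; "tau": joint torques, N m; "tool_pos": TCP position; "ee_rot": TCP orientation; "ft_force": force on the tool from outside, world axes, zero at the start; "moment": the same for the moment, N m; "opening": finger opening in m; "finger_force": force on a finger pad.
Only numpy, scipy, OpenCV 4.12 (cv2) and the standard library are available. Lean on these libraries where they do the work, as an engineer would, in place of code of your own. Each camera call takes 0.05 s, during which the arm holds its last target. There are 200 camera calls.

### The job

Get the bench parts washer ready for loading: first turn the filter's lock ring clockwise until its ridge stands at the locked mark. Then, before touching the release slide, tug the lid up by its handle to feel whether the catch is holding it; if it is, push the release slide back towards the hinge to free it. Lift the lid by its handle to about 45 degrees and finish while still holding it there, because it falls shut by itself; leave the things beside the washer where they are.

Things in the scene. Friction and masses are not known exactly. Their poses are not given: they have to be found in the camera images.
- washer: Fixed bench-top parts washer, a brushed steel box 260 deep (x) x 460 wide (y) x 122 mm high; origin at the centre of its underside on the bench, x axis from its front (the robot's side) to its rear, y to the left seen from the robot. The lid covers the left part, the flat service deck with the filter's lock ring is on the right.
- ring_grip (a point): Centre of the black knurled filter lock ring (58 mm diameter, 26 mm tall, vertical axis), half-way up it, 155 mm above the bench. The ring stands on a thinner neck with 20 mm of free height under it; a 14 x 5 x 4 mm white ridge on its top is its pointer. The point turns with the ring. On the deck beside it a long raised rib (18 mm), on the side of the ring towards the washer's front, is the locked mark; a small square 1.2 rad away is the unlocked mark.
- lock_ring (a joint): Turn of the lock ring in rad, clockwise seen from above: 0 with the ridge at the unlocked mark, 1.2 at the locked mark; a stop at 1.25. It starts somewhere between 0 and 0.45, needs about 0.12 N m and stays where it is left.
- lid_handle (a point): Middle of the lid's handle bar: a round black bar of 12 mm diameter, 116 mm long along the washer's y, held at both ends (from 58 mm either side of the middle). Lid shut, it is 162 mm above the bench, stands 35 mm in front of the lid's front edge and 19 mm above the lid's top. Axes as the washer's when shut; they tilt with the lid.
- lid_hinge (a point): Middle of the lid's hinge line (along the washer's y), at the rear edge of the lid, 122 mm above the bench. The handle bar is 250 mm in front of it and 40 mm above it with the lid shut.
- lid (a joint): Opening angle of the lid in rad: 0 shut, grows as the handle rises, stop at 1.3. The lid is a steel pan 213 x 290 x 20 mm, top 142 mm above the bench, about 0.6 kg (2 to 4 N at the handle); nothing holds it open. When the catch holds it, it has 3 to 4 mm of play at the handle (about 0.015 rad) and then stops hard; when the catch has missed, it simply lifts. Which of the two cannot be seen from outside; the catch bolt is hidden inside the lid.
- release_grip (a point): Centre of the black release slide's thumb piece on top of the lid, in the middle of its width and 87 mm behind the handle bar: 16 (x) x 26 (y) x 16 mm, its centre 30 mm above the hinge's height, its foot 1.5 mm above the lid. It moves with the lid.
- release (a joint): Travel of the release slide in m, 0 at the front (its start), towards the hinge up to a stop at 0.0185; pushed past 0.015 it has drawn the catch bolt clear. It takes 3 to 8 N, stays where it is left, and the bolt stays drawn too.
- rim: The fixed flange of the tank's front rim, 18 x 252 x 4 mm, under the lid's front edge, its top 122 mm above the bench; the catch bolt, when caught, reaches under it. Origin at its centre.
- plate: Loose steel plate, 200 mm diameter, 12 mm high, lying on the bench to the left of the washer; leave it. Origin at the centre of its underside.
- cleaner: Loose white bottle, 68 mm diameter, 185 mm tall, on the bench to the right of the washer; leave it. Origin at the centre of its underside.
- unit_a: Loose white plastic housing, 74 x 74 x 42 mm, on the bench to the right in front; leave it. Origin at the centre of its underside.
- unit_b: A second such housing beside it; leave it.

How it is judged:
By the outcome, as a careful person would: the job done as asked, in the order asked, and still so for the second after the job is handed in, while the arm keeps its last pose, push and grip.
It also fails if it takes over 72 s, if anything falls off the work surface, if the arm or the gripper's body presses on something with over 40 N, if the wrist force passes 120 N, or if a joint passes its speed limit or range.

## Working session

There is one attempt and no reset: what is moved stays moved. The work goes in short steps, Python scripts to look and compute and a tool call to move; the robot and the scene stay as the last step left them, time stands still between calls to the robot, and variables do not carry over. Pictures are saved under pics/ and viewed, at most 10 in all, crops included, and the job is handed in when it is done.

Besides the shell and the picture viewer there is one more tool, called after "Call:" as name([rows], argument=value, ...), one row to a line, values as JSON. servo_tool: Moves the arm, as the interface text tells. Its arguments: {"type":"object","properties":{"increments":{"type":"array"},"grip_force":{"type":"number"}},"required":["increments"]}

```bash
mkdir -p pics; cat > h.py <<'E'
import numpy as np, cv2
from scipy.optimize import least_squares
from scipy.spatial.transform import Rotation as R
from cell import sense, cams, ticket, manip
def ray(p,px):
    n=cv2.undistortPoints(np.array([[px]],float),p["mtx"],p["dist"])[0,0]
    V=p["view"]; o=-V[:3,:3].T@V[:3,3]; return o, V[:3,:3].T@np.array([n[0],n[1],1])
def atz(p,px,z):
    o,d=ray(p,px); return o+d*(z-o[2])/d[2]
def proj(p,X):
    V=p["view"]; return cv2.projectPoints(np.array(X,float).reshape(-1,1,3),cv2.Rodrigues(V[:3,:3])[0],V[:3,3],p["mtx"],p["dist"])[0][:,0]
def save(p,n): cv2.imwrite("pics/"+n,p["pixels"][:,:,::-1])
E
python3 - <<'E'
from h import *
a={n:cams.get_image(n) for n in("side","top")}
save({"pixels":np.vstack([a["top"]["pixels"],a["side"]["pixels"]])},"all.png") if 0 else None
im=np.hstack([a["top"]["pixels"],a["side"]["pixels"]]); 
for n in a: save(a[n],n+"0.png")
np.set_printoptions(precision=4,suppress=True)
Z=dict(washer=0,ring_grip=.155,lid_handle=.162,lid_hinge=.122,release_grip=.152,rim=.12,plate=0,cleaner=0,unit_a=0)
for q,z in Z.items():
  for n in a:
    for d in cams.landmark_of(a[n],q)[:2]: print(q,n,round(d["conf"],2),np.round(d["position"],1),atz(a[n],d["position"],z))
s=sense();print({k:np.round(v,4) for k,v in s.items()},manip.tcp_to_tips)
for n in a: V=a[n]["view"];print(n,-V[:3,:3].T@V[:3,3])
E
```

```text
washer top 0.68 [247.1 163.5] [0.6434 0.0085 0.    ]
ring_grip side 0.62 [306.4 194.2] [ 0.6234 -0.1465  0.155 ]
ring_grip top 0.78 [296.1 163.7] [ 0.6262 -0.1515  0.155 ]
lid_handle side 0.68 [230.  183.5] [0.4736 0.0366 0.162 ]
lid_handle top 0.56 [236.6 209.6] [0.4744 0.0329 0.162 ]
lid_hinge side 0.73 [271.  151.7] [0.7091 0.0998 0.122 ]
lid_hinge top 0.76 [216.9 136.3] [0.714  0.1072 0.122 ]
lid_hinge top 0.53 [236.9 209.2] [0.4772 0.0337 0.122 ]
release_grip side 0.64 [243.7 171.7] [0.5485 0.0583 0.152 ]
release_grip top 0.44 [229.3 183.7] [0.5564 0.0592 0.152 ]
plate side 0.91 [160.3 182.8] [0.3953 0.3377 0.    ]
plate side 0.33 [364.8 306.1] [ 0.5438 -0.4786  0.    ]
plate top 0.63 [155.1 227.9] [0.4076 0.3236 0.    ]
cleaner top 0.8 [337.4 161.7] [ 0.6593 -0.3094  0.    ]
unit_a side 0.88 [366.1 307.6] [ 0.5426 -0.4845  0.    ]
unit_a side 0.56 [330.7 275.9] [ 0.5499 -0.3392  0.    ]
unit_a top 0.76 [347.4 190.7] [ 0.5578 -0.3462  0.    ]
unit_a top 0.63 [387.1 195.5] [ 0.5449 -0.4878  0.    ]
{'time': np.float64(1.0), 'joints': array([-1.3248,  0.5757,  0.0249,  1.4371, -0.015 ,  1.129 , -0.0565]), 'qvel': array([ 0.0009,  0.0011,  0.0015, -0.0017,  0.0002,  0.001 , -0.0007]), 'tau': array([ -0.0001, -76.5494,   2.2484, -28.6291,   0.0152,   0.003 ,
        -0.    ]), 'tool_pos': array([0.2186, 0.6386, 0.3039]), 'ee_rot': array([-3.1415, -0.    ,  2.8118]), 'ft_force': array([-0.2218, -0.3737,  0.0199]), 'moment': array([ 0.065 , -0.0113, -0.0419]), 'finger_force': np.float64(0.0), 'opening': np.float64(0.0854)} 0.0726
side [-0.2112 -0.8147  1.1904]
top [ 0.4181 -0.0335  1.6545]
```

View pics/top0.png

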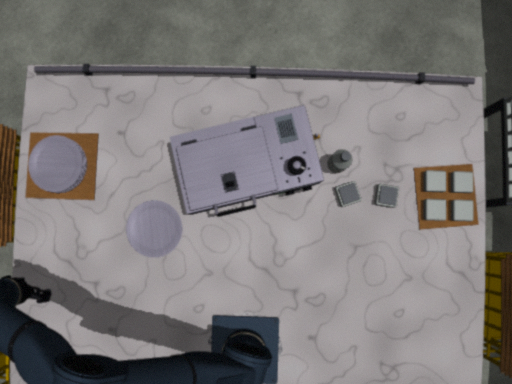

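View pics/side0.png

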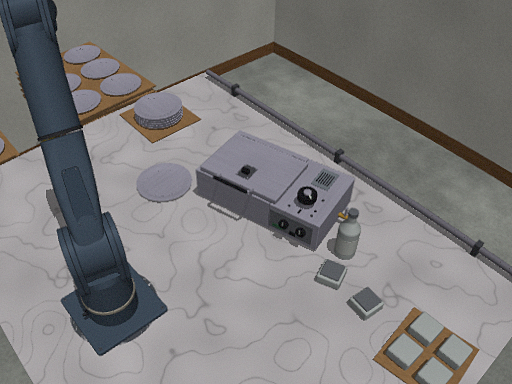

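```bash
python3 - <<'E'
from h import *
p=cams.get_image("top"); q=cams.get_image("side")
a=cv2.resize(p["pixels"][125:205,265:335],None,fx=5,fy=5,interpolation=2)
b=cv2.resize(q["pixels"][155:235,270:340],None,fx=5,fy=5,interpolation=2)
save({"pixels":np.hstack([a,b])},"ring.png")
E
```

```text
(no output)
```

View pics/ring.png

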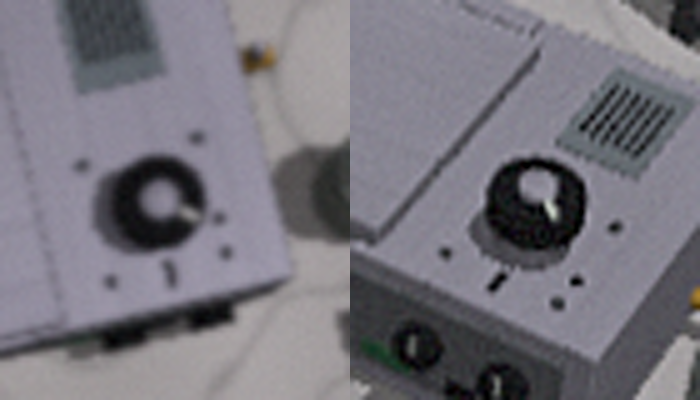

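```bash
python3 - <<'E'
from h import *
np.set_printoptions(precision=4,suppress=True)
p=cams.get_image("top");q=cams.get_image("side")
def tri(A,B):
    o1,d1=ray(p,A);o2,d2=ray(q,B); t=np.linalg.lstsq(np.c_[d1,-d2],o2-o1,rcond=None)[0]
    a,b=o1+t[0]*d1,o2+t[1]*d2; return (a+b)/2,np.linalg.norm(a-b)
for n in ["ring_grip","lid_handle","lid_hinge","release_grip"]:
    A,B=cams.landmark_of(p,n)[0]["position"],cams.landmark_of(q,n)[0]["position"]; print(n,A,B,*tri(A,B))
T=lambda c:(265+c[0]/5-.4,125+c[1]/5-.4); S=lambda c:(270+(c[0]-350)/5-.4,155+c[1]/5-.4)
c=np.array([.6248,-.149])
for n,a,b,z in [("ridge",(187,212),(551,209),.17),("rib",(170,271),(497,281),.125),("sq",(219,217),(576,281),.125),("hubtop",(160,198),(538,186),.168)]:
    for P,px in((p,T(a)),(q,S(b))):
        X=atz(P,px,z); print(n,X, np.arctan2(*(X[:2]-c)[::-1]))
E
```

```text
ring_grip [298.9, 165.8] [307.3, 193.8] [ 0.6163 -0.158   0.17  ] 0.00390078382005676
lid_handle [234.0, 209.7] [272.9, 201.9] [ 0.5244 -0.0057  0.0872] 0.139052915184446
lid_hinge [219.5, 138.5] [271.5, 152.6] [0.7082 0.0978 0.1197] 0.002246028423221205
release_grip [230.5, 183.2] [247.2, 170.3] [0.5587 0.0546 0.1545] 0.0021286776133631834
ridge [ 0.6142 -0.1692  0.17  ] -2.0552460792407987
ridge [ 0.6122 -0.1694  0.17  ] -2.121392668353619
rib [ 0.5813 -0.163   0.125 ] -2.829989133914375
rib [ 0.5786 -0.1621  0.125 ] -2.8645506064306323
sq [ 0.6175 -0.1942  0.125 ] -1.7313032177340746
sq [ 0.6149 -0.1939  0.125 ] -1.788220511939275
hubtop [ 0.6229 -0.1521  0.168 ] -2.1326945256172776
hubtop [ 0.6223 -0.1493  0.168 ] -3.006680727151189
```

Call:
servo_tool([
  [[-1, 0, 0, -0.2, 0, 0, 0], [-1, -0.66, -0.7, 0, 0, 0, 0], [-1, -0.66, -0.7, 0, 0, 0, 0], [-1, -0.66, -0.7, 0, 0, 0, 0], [-1, -0.66, -0.7, 0, 0, 0, 0], [-1, -0.66, -0.7, 0, 0, 0, 0], [-1, -0.66, -0.7, 0, 0, 0, 0], [-1, -0.66, -0.7, 0, 0, 0, 0], [-1, -0.66, -0.7, 0, 0, 0, 0], [-1, -0.66, -0.7, 0, 0, 0, 0], [-1, -0.66, -0.7, 0, 0, 0, 0], [-1, 0, 0, 0, 0, 0, 0]],
])

```text
time: 2.8
tool_pos: [0.4201, 0.1944, 0.315]
ee_rot: [-3.141, 0.003, 2.802]
ft_force: [0.5, 0.9, 0.1]
opening: 0.0856
finger_force: 0.0
```

Call:
servo_tool([
  [[-1, -0.68, -0.57, 0, 0, 0, 0], [-1, -0.68, -0.57, 0, 0, 0, 0], [-1, -0.68, -0.57, 0, 0, 0, 0], [-1, -0.68, -0.57, 0, 0, 0, 0], [-1, -0.68, -0.57, 0, 0, 0, 0], [-1, -0.68, -0.57, 0, 0, 0, 0], [-1, -0.68, -0.57, 0, 0, 0, 0], [-1, -0.68, -0.57, 0, 0, 0, 0], [-1, -0.68, -0.57, 0, 0, 0, 0], [-1, 0, 0, 0.5, 0, 0, 0], [-1, 0, 0, 0, 0, 0, 0]],
])

```text
time: 3.9
tool_pos: [0.6232, -0.1415, 0.2865]
ee_rot: [-3.141, -0.004, 2.81]
ft_force: [-0.3, 0.5, 0.4]
opening: 0.0854
finger_force: 0.0
```

```bash
python3 - <<'E'
from h import *
np.set_printoptions(precision=4,suppress=True)
s=sense();print(s["tool_pos"],s["ee_rot"],s["joints"])
q=cams.get_image("side")
r=R.from_euler("xyz",s["ee_rot"]).as_matrix()
g=s["tool_pos"]+r[:,2]*.0726; print(proj(q,[g,g+r[:,1]*.0425,g-r[:,1]*.0425,[.6245,-.1495,.168],[.6245,-.1495,.155]])-[245,115])
save({"pixels":cv2.resize(q["pixels"][115:235,245:375],None,fx=5,fy=5,interpolation=2)},"s1.png")
for n in ("side","top"):
  p=cams.get_image(n)
  for d in cams.landmark_of(p,"ring_grip")[:1]: print(n,d["conf"],atz(p,d["position"],.155))
E
```

```text
[ 0.6232 -0.1415  0.2865] [-3.1411 -0.0044  2.8102] [ 0.0136  0.5473  0.2247  1.5657 -0.1342  1.0482  1.5136]
[[61.81   64.2291]
 [55.3599 55.3742]
 [68.4981 73.428 ]
 [62.7407 76.4934]
 [62.3466 79.5517]]
side 0.86 [ 0.6181 -0.1419  0.155 ]
top 0.15 [ 0.5388 -0.3128  0.155 ]
```

View pics/s1.png

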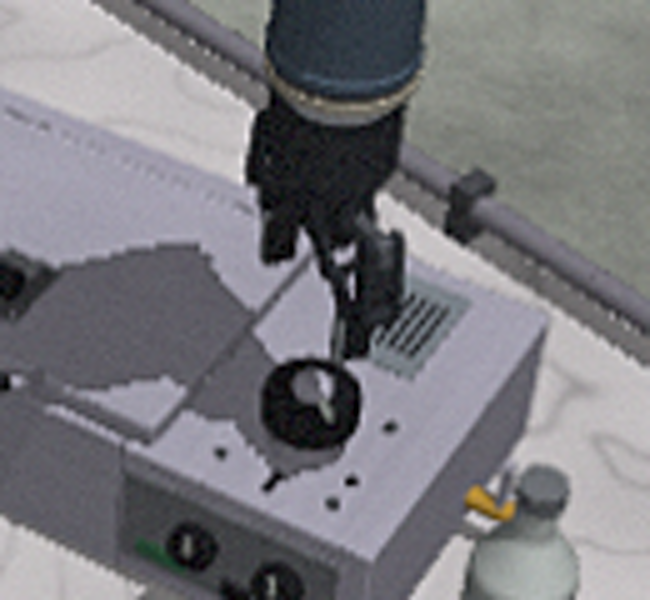

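Call:
servo_tool([
  [[-1, -0.06, -0.16, 0.4, 0, 0, 0], [-1, 0, 0, 0.4, 0, 0, 0], [-1, 0, 0, 0.4, 0, 0, 0], [-1, 0, 0, 0.3, 0, 0, 0], [-1, 0, 0, 0.17, 0, 0, 0], [-1, 0, 0, 0, 0, 0, 0], [1, 0, 0, 0, 0, 0, 0], [1, 0, 0, 0, 0, 0, 0], [1, 0, 0, 0, 0, 0, 0], [1, 0, 0, 0, 0, 0, 0], [1, 0, 0, 0, 0, 0, 0]],
], grip_force=30)

```text
time: 5.25
tool_pos: [0.6243, -0.151, 0.2071]
ee_rot: [-3.14, 0.002, 2.811]
ft_force: [-3.3, -2.2, 4.9]
opening: 0.0571
finger_force: 32.1
```

Call:
servo_tool([
  [[1, 0, 0, 0, 0, 0, 0.6], [1, 0, 0, 0, 0, 0, 0.8], [1, 0, 0, 0, 0, 0, 0.8], [1, 0, 0, 0, 0, 0, 0.8], [1, 0, 0, 0, 0, 0, 0.8], [1, 0, 0, 0, 0, 0, 0.8], [1, 0, 0, 0, 0, 0, 0.8], [1, 0, 0, 0, 0, 0, 0.8], [1, 0, 0, 0, 0, 0, 0.5], [1, 0, 0, 0, 0, 0, 0], [1, 0, 0, 0, 0, 0, 0]],
])

```text
time: 6.35
tool_pos: [0.6234, -0.152, 0.2071]
ee_rot: [-3.141, 0.002, 2.108]
ft_force: [-5.2, -4.6, 7.6]
opening: 0.0573
finger_force: 32.1
```

```bash
python3 - <<'E'
from h import *
s=sense();print(s["tool_pos"],s["ee_rot"],s["ft_force"],s["moment"])
E
```

```text
[ 0.62344518 -0.15202737  0.20706059] [-3.14064470e+00  2.47514999e-03  2.10805009e+00] [-5.18146859 -4.61642993  7.62297515] [-1.15123473  1.24464104 -0.07957068]
```

Call:
servo_tool([
  [[-1, 0, 0, 0, 0, 0, 0], [-1, 0, 0, 0, 0, 0, 0], [-1, 0, 0, 0, 0, 0, 0], [-1, 0, 0, -0.4, 0, 0, 0], [-1, 0, 0, -0.8, 0, 0, 0], [-1, 0, 0, -0.8, 0, 0, 0], [-1, 0, 0, 0, 0, 0, 0]],
])

```text
time: 7.05
tool_pos: [0.6261, -0.1506, 0.3111]
ee_rot: [3.135, 0.006, 2.11]
ft_force: [0.0, -0.7, 0.2]
opening: 0.0854
finger_force: 0.0
```

```bash
python3 - <<'E'
from h import *
np.set_printoptions(precision=4,suppress=True)
s=sense();print(s["tool_pos"],s["ee_rot"])
q=cams.get_image("side")
c=np.array([.6234,-.152]); X=[]
for a in (-2.75,-2.85,-2.95): X.append([*(c+.022*np.array([np.cos(a),np.sin(a)])),.171])
X.append([*(c+.045*np.array([np.cos(-2.855),np.sin(-2.855)])),.123]); X.append([*c,.168])
print((proj(q,X)-[280,165]+.4)*9)
save({"pixels":cv2.resize(q["pixels"][165:225,280:340],None,fx=9,fy=9,interpolation=2)},"s2.png")
E
```

```text
[ 0.6261 -0.1506  0.3111] [3.1348 0.0061 2.1102]
[[233.3969 282.3661]
 [227.3767 280.0777]
 [221.663  277.3983]
 [183.0055 421.7311]
 [256.3892 247.4581]]
```

View pics/s2.png

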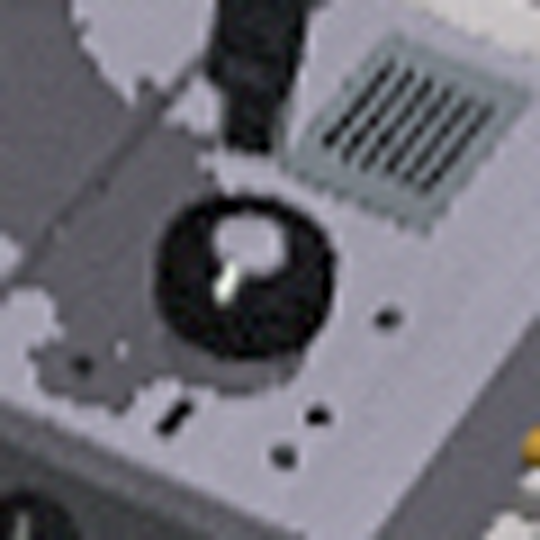

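```bash
python3 - <<'E'
from h import *
np.set_printoptions(precision=4,suppress=True)
q=cams.get_image("side"); f=lambda x,z:atz(q,np.array(x)/9+[280,165]-.45,z)[:2]
def az(a,b,z):
    A,B=f(a,z),f(b,z); return A,B,np.arctan2(*(B-A)[::-1])
print(az((236,263),(222,304),.171),az((190,402),(162,434),.123),f((318,415),.123),f((245,277),.155))
rc=(f((190,402),.123)+f((162,434),.123))/2; sq=f((318,415),.123)
# centre: rib dir az -2.855 & equal radius, angle 1.2
for a in (-2.83,-2.855,-2.88):
  e=lambda t:np.array([np.cos(t),np.sin(t)])
  r=np.linalg.norm(rc-sq)/(2*np.sin(.6)); print(r, rc-r*e(a), sq-r*e(a+1.2))
im=q["pixels"][165:225,280:340].astype(int); m=im.min(2)
ys,xs=np.where((m>150)); k=(ys>27)&(ys<36)&(xs>21)&(xs<31); P=np.c_[xs[k],ys[k]].astype(float)
print(len(P),m[26:36,21:31])
E
```

```text
(array([ 0.6104, -0.1543]), array([ 0.5929, -0.1647]), np.float64(-2.607157298039903)) (array([ 0.5887, -0.1596]), array([ 0.5709, -0.1638]), np.float64(-2.910691722352161)) [ 0.6171 -0.1925] [ 0.6207 -0.1507]
0.04282813810956701 [ 0.6205 -0.1486] [ 0.6196 -0.1497]
0.04282813810956701 [ 0.6208 -0.1496] [ 0.6207 -0.1498]
0.04282813810956701 [ 0.6211 -0.1506] [ 0.6217 -0.1499]
15 [[ 17   0  68 165 158 155 159 157 167 176]
 [ 21  23  61 142 164 162 162 163 167 179]
 [ 12  11  28 110 135 159 166 175 165 171]
 [ 22  35  10  57 189 169 148 153 153 125]
 [ 26  34   1  82 232 159  86  87  94  51]
 [ 27  20  45 195 228 107  31  25  21  18]
 [ 17   1  51 207 177  45   8  33  26  33]
 [ 19  21  31 116  92  25  27  25  26  29]
 [  8  16  17  31  37  25  27  29  17  18]
 [  5  28  14   1   7  14  30  22  19  17]]
```

Call:
servo_tool([
  [[-1, 0.03, -0.06, 0.5, 0, 0, 0], [-1, 0, 0, 0.5, 0, 0, 0], [-1, 0, 0, 0.5, 0, 0, 0], [-1, 0, 0, 0.4, 0, 0, 0], [-1, 0, 0, 0.18, 0, 0, 0], [1, 0, 0, 0, 0, 0, 0], [1, 0, 0, 0, 0, 0, 0], [1, 0, 0, 0, 0, 0, 0], [1, 0, 0, 0, 0, 0, 0], [1, 0, 0, 0, 0, 0, 0], [1, 0, 0, 0, 0, 0, 0]],
])

```text
time: 8.25
tool_pos: [0.6217, -0.1496, 0.2022]
ee_rot: [3.14, 0.001, 2.111]
ft_force: [5.6, 2.4, 0.4]
opening: 0.0568
finger_force: 34.6
```

Call:
servo_tool([
  [[1, 0, 0, 0, 0, 0, 0.5], [1, 0, 0, 0, 0, 0, 0.5], [1, 0, 0, 0, 0, 0, 0.5], [1, 0, 0, 0, 0, 0, 0.4], [1, 0, 0, 0, 0, 0, 0], [1, 0, 0, 0, 0, 0, 0]],
])

```text
time: 8.85
tool_pos: [0.6219, -0.1496, 0.2022]
ee_rot: [3.139, 0.001, 1.913]
ft_force: [5.2, 1.9, -0.3]
opening: 0.0569
finger_force: 35.0
```

```bash
python3 - <<'E'
from h import *
s=sense();print(s["tool_pos"],s["ee_rot"],s["ft_force"],s["moment"])
E
```

```text
[ 0.62188834 -0.14955398  0.2022421 ] [3.13930593e+00 1.00422702e-03 1.91254082e+00] [ 5.23530508  1.86129121 -0.31720075] [ 0.43175906 -1.07287266  0.33297094]
```

Call:
servo_tool([
  [[-1, 0, 0, 0, 0, 0, 0], [-1, 0, 0, 0, 0, 0, 0], [-1, 0, 0, 0, 0, 0, 0], [-1, 0, 0, -0.4, 0, 0, 0], [-1, 0, 0, -0.8, 0, 0, 0.25], [-1, 0, 0, -0.8, 0, 0, 0.3], [0.3, 0.73, -0.3, 0, 0, 0, 0], [0.3, 0.73, -0.3, 0, 0, 0, 0], [0.3, 0.73, -0.3, 0, 0, 0, 0], [0.3, 0.73, -0.3, 0, 0, 0, 0], [0.3, 0.73, -0.3, 0, 0, 0, 0], [0.3, 0.73, -0.33, 0, 0, 0, 0]],
])

```text
time: 10.05
tool_pos: [0.4705, 0.0356, 0.3014]
ee_rot: [-3.141, -0.0, 1.853]
ft_force: [0.6, 1.3, 0.3]
opening: 0.0299
finger_force: 0.0
```

Call:
servo_tool([
  [[0.3, 0, 0, 0, 0, 0, 0], [0.3, 0, 0, 0, 0, 0, 0]],
])

```text
time: 10.25
tool_pos: [0.4715, 0.0353, 0.3017]
ee_rot: [3.141, -0.0, 1.855]
ft_force: [0.3, 0.1, 0.1]
opening: 0.0299
finger_force: 0.0
```

```bash
python3 - <<'E'
from h import *
np.set_printoptions(precision=4,suppress=True)
s=sense();print(s["tool_pos"],s["ee_rot"],s["opening"])
p=cams.get_image("top");q=cams.get_image("side")
a=cv2.resize(p["pixels"][135:195,270:320],None,fx=8,fy=8,interpolation=2)
b=cv2.resize(q["pixels"][165:225,280:330],None,fx=8,fy=8,interpolation=2)
save({"pixels":np.hstack([a,b])},"ring2.png")
r=R.from_euler("xyz",s["ee_rot"]).as_matrix()
for P,n in((p,"top"),(q,"side")):
  for k in("lid_handle","release_grip"):
    for d in cams.landmark_of(P,k)[:1]: print(n,k,d["conf"],atz(P,d["position"],.162 if k=="lid_handle" else .152))
E
```

```text
[0.4715 0.0353 0.3017] [ 3.1413 -0.0002  1.8554] 0.029908515110086617
top lid_handle 0.19 [0.7105 0.1037 0.162 ]
side lid_handle 0.75 [0.4796 0.0433 0.162 ]
side release_grip 0.44 [0.5554 0.058  0.152 ]
```

View pics/ring2.png

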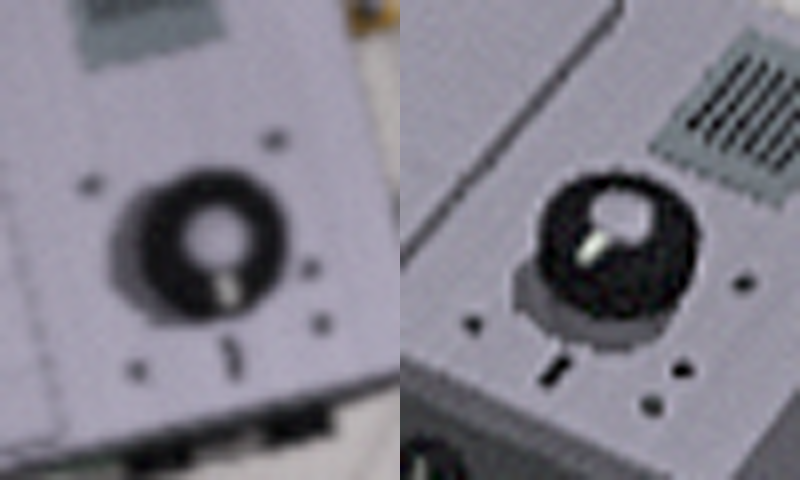

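```bash
python3 - <<'E'
from h import *
np.set_printoptions(precision=4,suppress=True)
p=cams.get_image("top");q=cams.get_image("side");c=np.array([.6208,-.1497])
def blob(P,x0,y0,box,z,white):
    # weighted centroid of white ridge inside box
    im=P["pixels"].astype(float).min(2); b=box; s=im[b[1]:b[3],b[0]:b[2]]
    w=np.clip(s-100,0,None) if white else np.clip(110-s,0,None)
    yy,xx=np.mgrid[b[1]:b[3],b[0]:b[2]]; px=[(w*xx).sum()/w.sum(),(w*yy).sum()/w.sum()]
    X=atz(P,px,z)[:2]; return np.array(px),X,np.arctan2(*(X-c)[::-1])
print(blob(p,0,0,(296,170,302,175),.171,1)); print(blob(p,0,0,(296,177,302,184),.123,0))
print(blob(q,0,0,(301,194,306,200),.171,1)); print(blob(q,0,0,(296,209,303,215),.123,0))
T=lambda a:np.array(a)/8+[270,135]-.45; S=lambda a:(np.array(a)-[400,0])/8+[280,165]-.45
for P,f,a,b,z in((p,T,(222,272),(232,305),.171),(p,T,(228,340),(236,378),.123),(q,S,(604,235),(583,260),.171),(q,S,(567,357),(545,383),.123)):
    d=(atz(P,f(b),z)-atz(P,f(a),z)); print(np.arctan2(d[1],d[0]))
E
```

```text
(array([298.6047, 171.5756]), array([ 0.5992, -0.1587]), np.float64(-2.748099995860204))
(array([298.699 , 179.1553]), array([ 0.5804, -0.1635]), np.float64(-2.8121150593880024))
(array([303.7632, 195.1536]), array([ 0.6016, -0.1545]), np.float64(-2.8983332987856993))
(array([298.9798, 210.9444]), array([ 0.5796, -0.1613]), np.float64(-2.8672328859956275))
-2.827239963574378
-2.9132378040875224
-2.8856168987116337
-2.896426910479833
```

Call:
servo_tool([
  [[0.3, 0, 0, 0.5, 0, 0, 0], [0.3, 0, 0, 0.5, 0, 0, 0], [0.3, 0, 0, 0.4, 0, 0, 0], [0.3, 0, 0, 0.2, 0, 0, 0], [0.3, 0, 0, 0.1, 0, 0, 0], [0.3, 0, 0, 0, 0, 0, 0], [1, 0, 0, 0, 0, 0, 0], [1, 0, 0, 0, 0, 0, 0], [1, 0, 0, 0, 0, 0, 0], [1, 0, 0, 0, 0, 0, 0]],
], grip_force=40)

```text
time: 11.65
tool_pos: [0.473, 0.0349, 0.2172]
ee_rot: [3.139, 0.0, 1.854]
ft_force: [4.4, 1.6, 3.6]
opening: 0.0105
finger_force: 39.4
```

Call:
servo_tool([
  [[1, 0, 0, -0.02, 0, 0, 0], [1, 0, 0, -0.02, 0, 0, 0], [1, 0, 0, -0.02, 0, 0, 0], [1, 0, 0, -0.02, 0, 0, 0], [1, 0, 0, -0.02, 0, 0, 0], [1, 0, 0, 0, 0, 0, 0]],
])

```text
time: 12.25
tool_pos: [0.4735, 0.0351, 0.2216]
ee_rot: [3.138, 0.001, 1.854]
ft_force: [10.5, 1.1, -11.6]
opening: 0.0105
finger_force: 39.0
```

Call:
servo_tool([
  [[1, 0, 0, -0.02, 0, 0, 0], [1, 0, 0, -0.02, 0, 0, 0], [1, 0, 0, -0.02, 0, 0, 0], [1, 0, 0, 0, 0, 0, 0]],
])

```text
time: 12.65
tool_pos: [0.4737, 0.0353, 0.2233]
ee_rot: [3.139, 0.002, 1.854]
ft_force: [17.9, 1.0, -35.3]
opening: 0.0105
finger_force: 38.9
```

Call:
servo_tool([
  [[1, 0, 0, 0.08, 0, 0, 0], [1, 0, 0, 0.08, 0, 0, 0], [0.3, 0, 0, 0, 0, 0, 0], [0.3, 0, 0, 0, 0, 0, 0], [0.3, 0, 0, -0.4, 0, 0, 0], [0.3, 0, 0, -0.8, 0, 0, 0], [1, 0, 0.5, 0, 0, 0, 0], [1, 0, 0.5, 0, 0, 0, 0], [1, 0, 0, 0, 0, 0, 0], [1, 0, 0, 0, 0, 0, 0]],
])

```text
time: 13.65
tool_pos: [0.5192, 0.0487, 0.2759]
ee_rot: [-3.14, 0.0, 1.854]
ft_force: [-1.1, -0.9, 0.2]
opening: -0.0001
finger_force: 0.0
```

Call:
servo_tool([
  [[1, 0, 0, 0.5, 0, 0, 0], [1, 0, 0, 0.4, 0, 0, 0], [1, 0, 0, 0.2, 0, 0, 0], [1, 0, 0, 0, 0, 0, 0], [1, 0, 0.1, 0, 0, 0, 0], [1, 0, 0.1, 0, 0, 0, 0], [1, 0, 0.1, 0, 0, 0, 0], [1, 0, 0.1, 0, 0, 0, 0], [1, 0, 0, 0, 0, 0, 0]],
])

```text
time: 14.55
tool_pos: [0.5395, 0.0544, 0.2217]
ee_rot: [3.142, 0.0, 1.854]
ft_force: [-0.7, 0.0, 1.7]
opening: 0.0001
finger_force: 0.8
```

Call:
servo_tool([
  [[1, 0, 0.08, 0, 0, 0, 0], [1, 0, 0.08, 0, 0, 0, 0], [1, 0, 0.08, 0, 0, 0, 0], [1, 0, 0, 0, 0, 0, 0]],
])

```text
time: 14.95
tool_pos: [0.5504, 0.0574, 0.2215]
ee_rot: [-3.141, 0.0, 1.853]
ft_force: [-2.5, -0.6, 5.8]
opening: 0.0003
finger_force: 2.5
```

Call:
servo_tool([
  [[1, 0, 0.08, 0, 0, 0, 0], [1, 0, 0.08, 0, 0, 0, 0], [1, 0, 0, 0, 0, 0, 0]],
])

```text
time: 15.25
tool_pos: [0.556, 0.0588, 0.2213]
ee_rot: [-3.136, -0.001, 1.853]
ft_force: [-12.8, -2.4, 13.4]
opening: -0.0001
finger_force: 8.5
```

```bash
python3 - <<'E'
from h import *
q=cams.get_image("side")
save({"pixels":cv2.resize(q["pixels"][120:200,200:300],None,fx=7,fy=7,interpolation=2)},"s3.png")
E
```

```text
(no output)
```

View pics/s3.png

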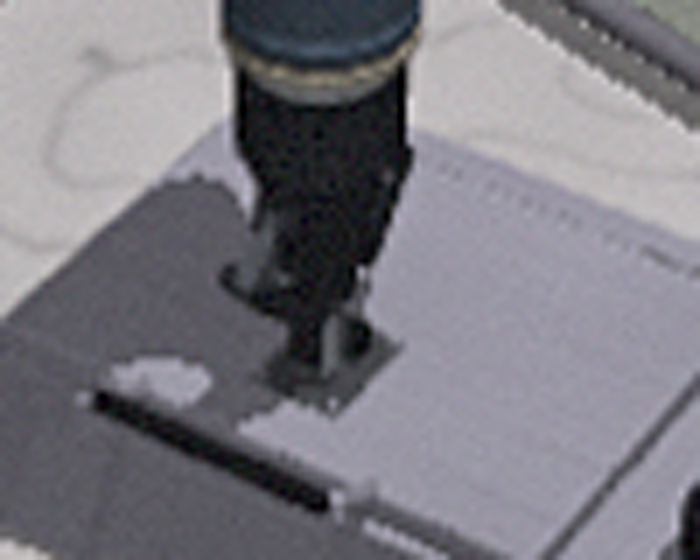

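Call:
servo_tool([
  [[1, 0, 0.06, 0, 0, 0, 0], [1, 0, 0.06, 0, 0, 0, 0], [1, 0, 0, 0, 0, 0, 0]],
])

```text
time: 15.6
tool_pos: [0.5576, 0.0591, 0.2211]
ee_rot: [-3.127, -0.003, 1.851]
ft_force: [-30.6, -7.3, 27.3]
opening: 0.0002
finger_force: 19.9
```

Call:
servo_tool([
  [[1, 0, 0.06, 0, 0, 0, 0], [1, 0, 0.06, 0, 0, 0, 0], [1, 0, 0, 0, 0, 0, 0]],
])

```text
time: 15.9
tool_pos: [0.5583, 0.0593, 0.2189]
ee_rot: [-3.115, -0.004, 1.85]
ft_force: [-45.2, -11.9, 22.9]
opening: -0.0002
finger_force: 23.6
```

Call:
servo_tool([
  [[1, 0, -0.3, 0, 0, 0, 0], [1, 0, -0.4, 0, 0, 0, 0], [0.3, 0, 0, -0.4, 0, 0, 0], [0.3, 0, 0, -0.7, 0, 0, 0], [0.3, 0, -0.5, 0, 0, 0, 0], [0.3, 0, 0, 0, 0, 0, 0], [0.3, 0, 0, 0, 0, 0, 0]],
])

```text
time: 16.6
tool_pos: [0.5122, 0.0468, 0.2766]
ee_rot: [3.141, -0.0, 1.854]
ft_force: [0.2, -0.1, -0.2]
opening: 0.0302
finger_force: 0.0
```

```bash
python3 - <<'E'
from h import *
np.set_printoptions(precision=4,suppress=True)
s=sense();print(s["tool_pos"],s["ee_rot"])
q=cams.get_image("side")
for P in (q,cams.get_image("top")):
  for d in cams.landmark_of(P,"release_grip")[:1]: print(d["conf"],atz(P,d["position"],.152))
save({"pixels":cv2.resize(q["pixels"][120:200,200:300],None,fx=7,fy=7,interpolation=2)},"s4.png")
u=np.array([.9597,.281])
for t in (0,.0185):
  X=np.array([.473,.0349])+(.087+t)*u; print((proj(q,[[*X,.152],[*(X-.008*u),.1435]])-[200,120]+.45)*7)
E
```

```text
[0.5122 0.0468 0.2766] [ 3.1407 -0.0004  1.8538]
0.66 [ 0.6305 -0.1452  0.152 ]
[[320.8024 356.2701]
 [311.3502 379.9291]]
[[342.3979 333.7714]
 [333.0003 357.2676]]
```

View pics/s4.png

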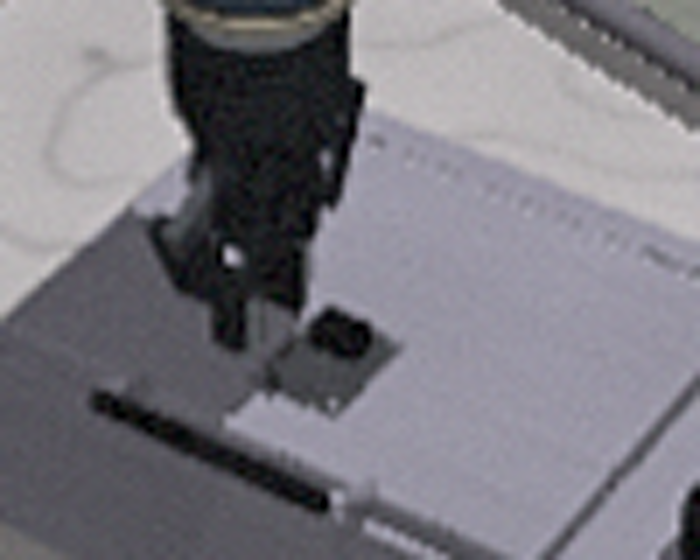

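Call:
servo_tool([
  [[0.3, 0, -0.41, 0, 0, 0, 0], [0.3, 0, -0.41, 0, 0, 0, 0], [0.3, 0, 0, 0.4, 0, 0, 0], [0.3, 0, 0, 0.4, 0, 0, 0], [0.3, 0, 0, 0.3, 0, 0, 0], [0.3, 0, 0, 0.1, 0, 0, 0], [0.3, 0, 0, 0, 0, 0, 0], [1, 0, 0, 0, 0, 0, 0], [1, 0, 0, 0, 0, 0, 0], [1, 0, 0, 0, 0, 0, 0], [1, 0, 0, 0, 0, 0, 0]],
], grip_force=40)

```text
time: 17.9
tool_pos: [0.4731, 0.035, 0.217]
ee_rot: [3.14, 0.0, 1.853]
ft_force: [-0.8, -1.8, 4.5]
opening: 0.0101
finger_force: 39.3
```

Call:
servo_tool([
  [[1, 0, 0.02, -0.1, 0, 0, 0], [1, 0, 0.03, -0.15, 0, 0, 0], [1, 0, 0.05, -0.25, 0, 0, 0], [1, 0, 0, 0, 0, 0, 0]],
])

```text
time: 18.3
tool_pos: [0.4782, 0.0364, 0.2427]
ee_rot: [3.14, 0.0, 1.854]
ft_force: [2.0, -1.9, -4.1]
opening: 0.0103
finger_force: 39.2
```

Call:
servo_tool([
  [[1, 0, 0.077, -0.241, 0, 0, 0], [1, 0, 0.077, -0.241, 0, 0, 0], [1, 0, 0.101, -0.232, 0, 0, 0], [1, 0, 0.101, -0.232, 0, 0, 0], [1, 0, 0.123, -0.221, 0, 0, 0], [1, 0, 0.123, -0.221, 0, 0, 0], [1, 0, 0.145, -0.208, 0, 0, 0], [1, 0, 0.145, -0.208, 0, 0, 0], [1, 0, 0, 0, 0, 0, 0]],
])

```text
time: 19.2
tool_pos: [0.5195, 0.0478, 0.332]
ee_rot: [-3.139, 0.0, 1.853]
ft_force: [-5.1, -4.8, 0.3]
opening: 0.0107
finger_force: 39.3
```

Call:
servo_tool([
  [[1, 0, 0.165, -0.192, 0, 0, 0], [1, 0, 0.165, -0.192, 0, 0, 0], [1, 0, 0.183, -0.174, 0, 0, 0], [1, 0, 0.183, -0.174, 0, 0, 0], [1, 0, 0.168, -0.134, 0, 0, 0], [1, 0, 0.168, -0.134, 0, 0, 0], [1, 0, 0, 0, 0, 0, 0], [1, 0, 0, 0, 0, 0, 0], [1, 0, 0, 0, 0, 0, 0]],
])

```text
time: 20.1
tool_pos: [0.5671, 0.0607, 0.3826]
ee_rot: [-3.136, -0.0, 1.851]
ft_force: [-18.7, -6.8, 20.2]
opening: 0.0103
finger_force: 41.0
```

```bash
python3 - <<'E'
from h import *
s=sense();print(s["tool_pos"],s["ft_force"],s["qvel"].round(4),s["opening"])
save(cams.get_image("side"),"s5.png")
E
```

```text
[0.56706868 0.06073858 0.38260998] [-18.68847596  -6.75217245  20.21546562] [-0.0003 -0.0009 -0.0008  0.002   0.0012 -0.0039  0.0001] 0.010316753300403598
```

View pics/s5.png

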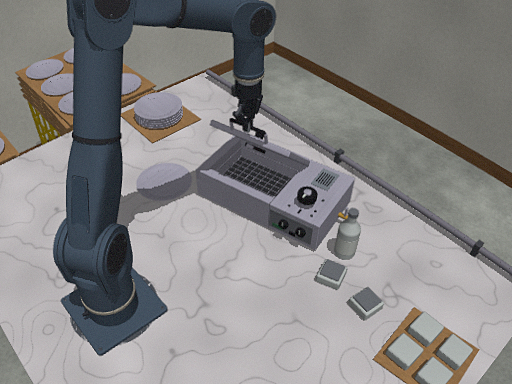

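Call:
servo_tool([
  [[1, 0, -0.02, -0.03, 0, 0, 0], [1, 0, 0, 0, 0, 0, 0], [1, 0, 0, 0, 0, 0, 0]],
])

```text
time: 20.45
tool_pos: [0.5674, 0.0609, 0.3832]
ee_rot: [-3.138, 0.001, 1.852]
ft_force: [-7.7, -7.1, 6.8]
opening: 0.0103
finger_force: 40.0
```

```bash
python3 -c "
from h import *
print(ticket.hand_in())"
```

```text
the job is handed in; nothing more can be done
None
```

The job is handed in: I turned the lock ring to the locked mark (within about 0.05 rad by camera), then the tug on the handle showed the catch was holding. I pushed the release slide back to its stop, and the arm is holding the lid open at about 45°, with nothing beside the washer touched.

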